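# Set the kiln door ajar for drying

## Task

The bench kiln is loaded with damp ware and its heavy, freely swinging door stands wide open. Swing it gently towards shut and leave it standing still on its own, hands off for a few seconds, with a gap of about 100 mm (a hand's breadth) between the inner corner of its free edge and the kiln's front so that the steam can get out; it must not race, nor knock against the kiln or its open stop on the way. Touch the door only on its steel front sheet or on the sprung steel seal pan behind, because the bare brick crumbles, and leave everything else on the table where it is.

Things in the scene. Friction and masses are not known exactly. Their poses are not given: they have to be found in the camera images.
- door (a joint): Kiln door: opening angle in rad about its upright hinge axis, 0 shut, growing as it opens (counter-clockwise from above), open stop at 1.6. About 8 kg (may differ by a third), inertia about the axis nominally 0.34 kg m2. Bearing friction tiny (0.012 N m s viscous, 0.0004 N m dry): let go, it coasts for many seconds. No closing spring, latch off, no handle to grip: 108 mm thick slab.
- seal (a joint): Floating steel seal pan on the door's kiln side, pressed in by this many m, 0 relaxed to 0.022. It slides square to the door on light springs, 80 N/m in all with 1 N s/m, so pushing the door there is springy and a door that runs into a still hand bounces back. Pan 0.5 kg.
- hinge (a point): Point on the door's hinge axis, 300 mm above the table. Axes are the kiln's: z up, +y along the shut door from hinge to free edge, -x out of the kiln's front, +x into the kiln. At opening angle a the door runs along (-sin a, cos a) in these axes and its front sheet faces (-cos a, -sin a). The door's hinge plane passes through the axis.
- door_lip (a point): Point fixed to the door: free-edge corner of the relaxed seal pan (kiln side), 336 mm from the axis along the door and 58 mm behind its hinge plane, 270 mm above the table. The pan is a flat steel frame 18 to 336 mm from the axis, 54 to 296 mm high up; top strip 45 mm high over the full width, free-edge strip 60 mm wide; inside it sits the brick plug.
- front_edge (a point): Point on the door: free-edge corner of the steel front sheet, 336 mm from the axis along the door and 50 mm in front of its hinge plane, 270 mm above the table. The flat rigid sheet covers the whole front, 18 to 336 mm from the axis and 54 to 296 mm above the table.
- kiln_lip (a point): Point on the kiln's fixed front face where door_lip comes when shut, 270 mm above the table, 68 mm behind the hinge axis and 336 mm along from it. The gap asked for is the horizontal distance from door_lip to this point (10 mm at angle 0, about 100 mm at angle 0.265).
- kiln: The bench kiln, a fixed grey steel box on short legs; its origin lies on the table right below the hinge axis, axes as for hinge. Casing 68 to 428 mm in x, -30 to 395 mm in y, 50 to 300 mm above the table; control box on its hinge side; a vent plug stands 26 mm above the roof at x 268, y 183 mm.
- brick_top (a point): Middle of the door's top edge, 177 mm from the axis. The door's pale brick core is soft and not to be touched: all of the top edge (300 mm above the table, 4 mm above the steel, 74 mm thick), the free end (4 mm past the steel) and the plug on the kiln side, 8 mm proud of the relaxed pan, 82 to 268 mm from the axis and 92 to 228 mm above the table.
- jar1: Bystander: lidded glaze jar, 54 mm wide, 75 mm high, origin under its centre.
- jar2: Bystander: second glaze jar, 54 mm wide, 75 mm high, origin under its centre.
- tub1: Bystander: round tub with white lid, 92 mm wide, 55 mm high, origin under its centre.
- tub2: Bystander: second tub, 92 mm wide, 55 mm high, origin under its centre.
- fish: Bystander: glazed ceramic fish, 240 mm long, 86 mm high, origin under its middle.
- blank: Bystander: small unglazed clay fish, 105 mm long, 38 mm high, lying low where the door passes over it; origin under its middle.
- brush: Bystander: wooden brush 190 mm long lying flat; the door may pass over it.

How it is judged:
On the way:
1. the door stands still, hands off, with the gap at about 100 mm for 2 s (horizontal distance between door_lip and kiln_lip between 0.072 and 0.128 m and velocity of joint door between -0.02 and 0.02 rad/s and contact force between each of the arm, the fingers and kiln below 0.05 N), for 2 s.
At the end, for the whole second after the job is handed in: The gap between the door's inner free-edge corner and the kiln's front is 72 to 128 mm, the door turns slower than 0.02 rad/s, and the robot touches nothing; this lasted 2 s hands-off and holds through the last second (horizontal distance between door_lip and kiln_lip between 0.072 and 0.128 m and velocity of joint door between -0.02 and 0.02 rad/s).
It fails at once if the door knocks against the kiln (angle under 0.05) (value of joint door below 0.05 rad).
It fails at once if the door is thrown open towards its stop (angle over 1.5) (value of joint door above 1.5 rad).
It fails at once if the door races (faster than 0.8 rad/s either way) (velocity of joint door above 0.8 rad/s or velocity of joint door below -0.8 rad/s).
It fails at once if the bare brick of the door is touched (contact force between any of the arm, the fingers and door_c0 above 1 N or contact force between any of the arm, the fingers and door_c1 above 1 N).
It fails at once if a bystander is moved (distance of any of jar1, jar2, tub1, tub2, fish, blank, brush from where it was at the start of the episode above 0.025 m).
It also fails if it takes over 51 s, if anything falls off the work surface, if the arm or the gripper's body presses on something with over 40 N, if the wrist force passes 120 N, or if a joint passes its speed limit or range.

## Robot

A 6-joint arm with a two-finger parallel gripper is mounted at the origin on the work surface. World frame = base frame: x ahead of the robot, y to its left, z up, the work surface at z = 0. Lengths are in m, angles in rad, forces in N, time in s.
With the tool pointing down it reaches from about 0.375 to 0.975 m from the base axis. Payload 3.8 kg.
Tool frame: the origin (TCP) lies at the centre of the arm's flange, where the gripper is bolted on; the fingertips stand 173 mm ahead of it and the grasp point (between the pads) lies 155 mm ahead of it (bot.tip_reach is the distance from the TCP to the fingertips, in m); z points along the fingers, y is the line along which they close (so a half turn about z gives the same grasp; the last joint's range is limited). The gripper opens to 85 mm and grips with 20 to 120 N. Pads are 22 mm wide; open, the fingers measure 114 mm over their backs; the gripper's body (76 mm by 85 mm) begins 54 mm behind the grasp point. The pads swing forward as they close: fully open they stand 13 mm farther back than shut.
Start: joints at [1.145, 0.264, 1.604, -0, 1.274, -0.037], TCP at [0.256, 0.625, 0.405] pointing down, gripper open.
Joint ranges: [-2.63, 2.63], [-0.94, 2.18], [0.31, 2.57], [-1.31, 4.45], [0, 2.66], [-2.55, 2.55]. Speed limits (rad/s): [2.57, 2.57, 3.14, 3.14, 3.14, 3.14].

## Interface

Orientations are given as a rotation vector (axis times angle).
In Python, from workcell import bot gives the robot as it stands.
- The arm moves only by the tool drive_tool, never from a script. Its arguments are lists of equal length, an entry for each row: "claw": the finger opening in mm, from 0 to 85.4; "slide": the shift along the world's x, y, z each as a share of 0.5 m, from -1 to 1, a list of three; "yaw": the turn about the world's z as a share of 180 degrees, from -1 to 1. A call has 1 to 8 rows; each row is the pose to reach, as a shift and turn from the pose commanded when the call began, turning the shorter way round; what a row does not reach only later rows make up. A row lasts 1/12 s, in which the tool goes at most 41.7 mm and 7.16 degrees, less where a joint would pass 70% of its speed; a pose out of reach is approached as far as the arm can. A call with a number of a shift or a turn outside -1 to 1 is refused whole. A call with a gripper value outside its range is refused whole. The fingers move at their own pace and stop on an object; "newtons" is the grip in N (left out, the last holds). Time passes only in rows, so rows that repeat a pose let the fingers close. It gives the time, the measured TCP pose, the force, the opening and the grip force at its end, in the units of the state.
- bot.read_state(): the state, without advancing time (a new reading comes with each control period).
- bot.read_camera(name): name is "side" or "top" or "wrist"; returns a dict with "color" (420x560x3 uint8, red, green, blue), "depth" (420x560 float32, m along the optical axis (not along the pixel's ray), 0 where there is no reading), "mtx" (3x3 intrinsics, pixels), "k1" (the pictures are not rectified: a ray, as slopes to the right and down, at radius r is drawn at 1 + k1 r^2 times it, then the intrinsics apply), "eye" and "rotation" of the camera in the world. Camera axes: x right, y up, looking along -z (the intrinsics and any distortion apply to the point x, -y, -z); pixel columns grow to the right and rows downward; lengths in m; the calibration is good to about 2 mm. A picture is of the moment at which its call begins.
- bot.finish_job(): hands the job in; it is judged then, once.
The state is a dict: "time": time; "q": joint angles; "joint_vel": joint speeds; "joint_torque": joint torques, N m; "tool_pos": TCP position; "tcp_rot": TCP orientation; "wrist_force": force on the tool from outside, world axes, zero at the start; "torque": the same for the moment, N m; "width": opening from 0.0 (shut) to 1.0 (fully open); "grip_force": force on a finger pad.
Only numpy, scipy, OpenCV 4.12 (cv2) and the standard library are available. Lean on these libraries where they do the work, as an engineer would, in place of code of your own. Each camera call takes 0.05 s, during which the arm holds its last target. There are 200 camera calls.

## Working session

There is one attempt and no reset: what is moved stays moved. The work goes in short steps, Python scripts to look and compute and a tool call to move; the robot and the scene stay as the last step left them, time stands still between calls to the robot, and variables do not carry over. Pictures are saved under pics/ and viewed, at most 10 in all, crops included, and the job is handed in when it is done.

Besides the shell and the picture viewer there is one more tool, called after ">>>" by a JSON object that holds its "method" and its "body", one argument or row to a line. drive_tool: Moves the arm, as the interface text tells. Shift numbers are shares of 0.5 m and turn numbers shares of 180 degrees, none past 1 either way. Its arguments: {"type":"object","properties":{"claw":{"type":"array","items":{"type":"number"}},"slide":{"type":"array","items":{"type":"array","items":{"type":"number"}}},"yaw":{"type":"array","items":{"type":"number"}},"newtons":{"type":"number"}},"required":["claw","slide","yaw"]}

```bash
mkdir -p pics; cat > h.py <<'E'
import numpy as np, cv2
from workcell import bot
def cloud(c):
    d=c["depth"];K=np.array(c["mtx"]);v,u=np.mgrid[:420,:560]
    p=np.stack([u,v],-1).reshape(-1,1,2).astype(float)
    s=cv2.undistortPoints(p,K,np.array([c["k1"],0,0,0.])).reshape(420,560,2)
    X=np.stack([s[...,0]*d,-s[...,1]*d,-d],-1)
    return X@np.array(c["rotation"]).T+np.array(c["eye"])
E
python3 - <<'E'
from h import *
import pickle
ims=[]
for n in ("top","side"):
    c=bot.read_camera(n);pickle.dump(c,open(n+".pkl","wb"));print(n,c["eye"],c["k1"],np.array(c["rotation"]).round(2).tolist())
    cv2.imwrite(f"pics/{n}0.png",c["color"][...,::-1])
s=bot.read_state();print(s["time"],s["tool_pos"],s["tcp_rot"],s["wrist_force"])
E
```

```text
top [0.29857523 0.06294401 1.54935177] -0.1166913067440938 [0.17, -0.17, -1.54]
side [0.53988748 0.8403641  0.9109066 ] -0.08212962724749044 [0.03, -1.23, -2.78]
0.1 [0.25574521 0.62434863 0.40346496] [-0.60682308 -3.08192464  0.00314404] [ 0.79614357 -0.97645634  0.52157363]
```

View pics/top0.png

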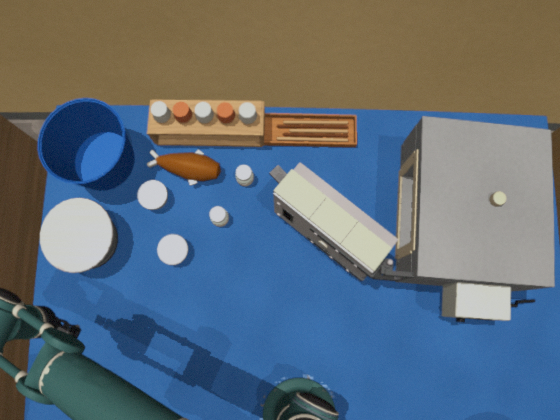

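View pics/side0.png

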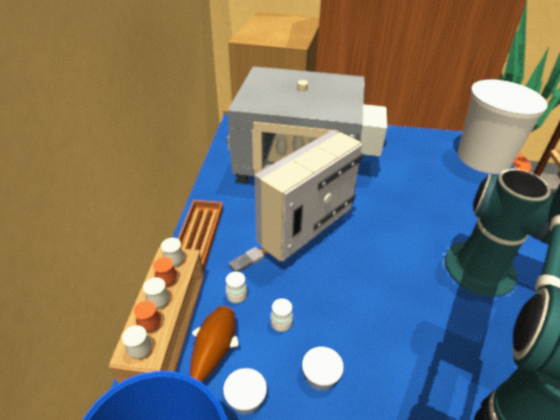

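The top view shows the kiln at right (roof about 405–553, 122–283). The door's pale top runs from about (390,265) at the hinge to (285,180) at the free end, and the jars, tubs and ceramic fish lie to its left. The side view agrees, with the door's front sheet facing the robot side.

```bash
sed -i 's/np.array(c\["rotation"\]).T/cv2.Rodrigues(np.array(c["rotation"]))[0].T/' h.py
cat >> h.py <<'E'
def rect(P,m):
    k,l,st,_=cv2.connectedComponentsWithStats(m.astype(np.uint8));i=1+np.argmax(st[1:,4]);m=l==i
    return P[m],cv2.boxPoints(cv2.minAreaRect(P[m][:,:2].astype(np.float32)))
E
python3 - <<'E'
from h import *
import pickle
c=pickle.load(open("top.pkl","rb"));P=cloud(c);C=c["color"].astype(int)
for px in [(480,170),(335,222),(500,300),(172,250),(300,395),(190,167),(244,175),(219,216),(280,175),(100,350)]:
    print(px,P[px[1],px[0]].round(3),C[px[1],px[0]])
z=P[...,2];hi=(z>.285)&(z<.315)
u=np.arange(560)[None,:]+0*z
d=hi&(C[...,0]-C[...,2]>25);k=hi&(u>395)&~d
for n,m in (("door",d),("kiln",k)):
    p,b=rect(P,m);print(n,len(p),np.median(p[:,2]).round(4),b.round(4).tolist(),np.linalg.norm(b-np.roll(b,1,0),axis=1).round(3))
c2=pickle.load(open("side.pkl","rb"));P2=cloud(c2);C2=c2["color"].astype(int);z=P2[...,2];hi=(z>.285)&(z<.315);u=np.arange(560)[None,:]+0*z
for n,m in (("door",hi&(C2[...,0]-C2[...,2]>25)),("kiln",hi&(C2[...,0]-C2[...,2]<20))):
    p,b=rect(P2,m);print("side",n,len(p),np.median(p[:,2]).round(4),b.round(4).tolist(),np.linalg.norm(b-np.roll(b,1,0),axis=1).round(3))
# objects: low things
z=P[...,2];m=((z>.02)&(z<.12)&(u>120)).astype(np.uint8)
n,l,st,ce=cv2.connectedComponentsWithStats(m)
for i in range(1,n):
    if st[i,4]>60:q=P[l==i];print(st[i,:5],q.min(0).round(3),q.max(0).round(3))
E
```

```text
(480, 170) [ 0.667 -0.453  0.301] [160 157 154]
(335, 222) [ 0.522 -0.072  0.301] [205 207 185]
(500, 300) [ 0.335 -0.516  0.232] [202 204 198]
(172, 250) [0.471 0.385 0.06 ] [204 206 210]
(300, 395) [0.099 0.009 0.27 ] [68 62 57]
(190, 167) [0.721 0.342 0.083] [150  88  31]
(244, 175) [0.7   0.178 0.081] [204 207 210]
(219, 216) [0.573 0.247 0.081] [206 207 211]
(280, 175) [0.718 0.07  0.022] [121 121 118]
(100, 350) [0.169 0.601 0.002] [ 58 110 165]
door 20 0.2877 [[1.2007999420166016, -0.7174999713897705], [1.2038999795913696, -0.7541999816894531], [1.2107000350952148, -0.7537000179290771], [1.2075999975204468, -0.7168999910354614]] [0.007 0.037 0.007 0.037]
kiln 21254 0.3 [[0.36419999599456787, -0.6349999904632568], [0.7904999852180481, -0.6656000018119812], [0.8165000081062317, -0.3019999861717224], [0.3903000056743622, -0.27140000462532043]] [0.365 0.427 0.365 0.427]
side door 2325 0.2999 [[1.197700023651123, 0.30140000581741333], [1.1984000205993652, -1.6146999597549438], [1.2110999822616577, -1.6146999597549438], [1.2102999687194824, 0.30140000581741333]] [0.013 1.916 0.013 1
[... 312 characters left out ...]
 47 3076] [ 0.814 -0.171  0.02 ] [0.93  0.477 0.12 ]
[121 137  13  45 262] [0.689 0.526 0.02 ] [0.809 0.57  0.12 ]
[ 394  139   19  132 1355] [ 0.421 -0.331  0.049] [ 0.815 -0.273  0.12 ]
[ 147  149   74   36 1501] [0.678 0.255 0.031] [0.795 0.484 0.094]
[235 165  18  21 293] [0.682 0.156 0.02 ] [0.734 0.209 0.086]
[138 180  30  30 692] [0.595 0.413 0.022] [0.688 0.503 0.066]
[209 206  19  20 288] [0.554 0.227 0.022] [0.605 0.279 0.083]
[274 208  93  74 379] [ 0.389 -0.18   0.053] [0.594 0.085 0.119]
[157 234  31  31 756] [0.429 0.341 0.044] [0.521 0.433 0.065]
[373 271  71  16 219] [ 0.377 -0.409  0.051] [ 0.417 -0.2    0.12 ]
[272 388  42  32 283] [-0.008 -0.039  0.02 ] [0.081 0.079 0.117]
```

```bash
cat >> h.py <<'E'
ey=np.array([.9973,-.0733]);ey/=np.linalg.norm(ey);ex=np.array([ey[1],-ey[0]])
H=np.array([.4251,-.2057])
def dirn(a): return -np.sin(a)*ex+np.cos(a)*ey, -np.cos(a)*ex-np.sin(a)*ey
def door(c=None,full=False):
    c=c or bot.read_camera("top");P=cloud(c)
    q=P[...,:2]-H;X=q@ex;Y=q@ey;r=np.hypot(X,Y)
    m=(abs(P[...,2]-.3)<.012)&(X<.06)&(r>.05)&(r<.36)
    C=c["color"].astype(int);m&=(C.min(-1)>90)
    n,l,st,_=cv2.connectedComponentsWithStats(m.astype(np.uint8));m=l==1+np.argmax(st[1:,4])
    p=np.stack([X[m],Y[m]],-1).astype(np.float32)
    (cx,cy),wh,an=cv2.minAreaRect(p);b=cv2.boxPoints(((cx,cy),wh,an))
    e=b[1]-b[0];f=b[2]-b[1];e=e if np.linalg.norm(e)>np.linalg.norm(f) else f
    a=np.arctan2(-e[0],e[1])
    if np.cos(a)<-.3 or np.sin(a)<-.3: a+=np.pi
    # moment-based: centroid direction too
    a2=np.arctan2(-p[:,0].mean(),p[:,1].mean())
    if full: print("n",m.sum(),"centre",(round(cx,4),round(cy,4)),"wh",np.round(wh,4),"r",np.hypot(cx,cy))
    return a,a2
E
python3 - <<'E'
from h import *
import pickle
from scipy.spatial.transform import Rotation as R
print(door(pickle.load(open("top.pkl","rb")),True)); a,_=door()
print(a)
s=bot.read_state();print(s["time"],R.from_rotvec(s["tcp_rot"]).as_matrix().round(3).tolist())
for A in (a,.8,.6,.45,.265):
    d,n=dirn(A);print(A,"sheet pt r.28",(H+.28*d+.05*n).round(4),"dir deg",np.degrees(np.arctan2(d[1],d[0])).round(1),"n",n.round(3))
E
```

```text
n 5044 centre (-0.1434, 0.1051) wh [0.1113 0.3221] r 0.17779713798649519
(np.float32(0.9800987), np.float32(0.94919485))
0.9784725
0.15 [[-0.925, 0.379, -0.001], [0.379, 0.925, -0.002], [0.0, -0.002, -1.0]]
0.9784725 sheet pt r.28 [0.5587 0.0454] dir deg 51.9 n [-0.786  0.618]
0.8 sheet pt r.28 [0.6012 0.0177] dir deg 41.6 n [-0.664  0.747]
0.6 sheet pt r.28 [ 0.642  -0.0217] dir deg 30.2 n [-0.503  0.865]
0.45 sheet pt r.28 [ 0.6671 -0.0562] dir deg 21.6 n [-0.368  0.93 ]
0.265 sheet pt r.28 [ 0.6905 -0.1033] dir deg 11.0 n [-0.19   0.982]
```

>>> {"method": "drive_tool", "body": {
  "claw": [0, 0, 0, 0, 0, 0, 0, 0],
  "slide": [
    [0.268, -0.552, 0.034],
    [0.268, -0.552, 0.034],
    [0.268, -0.552, 0.034],
    [0.268, -0.552, 0.034],
    [0.268, -0.552, 0.034],
    [0.268, -0.552, 0.034],
    [0.268, -0.552, 0.034],
    [0.268, -0.552, 0.034]
  ],
  "yaw": [-0.155, -0.155, -0.155, -0.155, -0.155, -0.155, -0.155, -0.155]
}}

```text
time: 0.82
tool_pos: [0.3911, 0.3447, 0.4218]
tcp_rot: [1.335, 2.842, -0.002]
wrist_force: [0.2, 0.4, 0.5]
width: 0.001
grip_force: 0.0
```

>>> {"method": "drive_tool", "body": {
  "claw": [0, 0, 0, 0, 0, 0, 0, 0],
  "slide": [
    [0.266, -0.552, 0],
    [0.266, -0.552, 0],
    [0.266, -0.552, 0],
    [0.266, -0.552, 0],
    [0.266, -0.552, 0],
    [0.266, -0.552, 0],
    [0.266, -0.552, 0],
    [0.266, -0.552, 0]
  ],
  "yaw": [0, 0, 0, 0, 0, 0, 0, 0]
}}

```text
time: 1.48
tool_pos: [0.5242, 0.0684, 0.4215]
tcp_rot: [1.336, 2.841, -0.003]
wrist_force: [-0.3, -0.5, 0.3]
width: 0.002
grip_force: 0.0
```

>>> {"method": "drive_tool", "body": {
  "claw": [0, 0, 0, 0, 0, 0, 0, 0],
  "slide": [
    [0.0126, -0.0099],
    [0.0251, -0.0198],
    [0.027, -0.0213],
    [0.0289, -0.0228],
    [0.0308, -0.0243],
    [0.0327, -0.0258],
    [0.0346, -0.0273],
    [0.0365, -0.0288]
  ],
  "yaw": [0, 0, 0, 0, 0, 0, 0, 0]
}}

```text
$.slide[0]: bad value
```

>>> {"method": "drive_tool", "body": {
  "claw": [0, 0, 0, 0, 0, 0, 0, 0],
  "slide": [
    [0.0126, -0.0099, 0],
    [0.0251, -0.0198, 0],
    [0.027, -0.0213, 0],
    [0.0289, -0.0228, 0],
    [0.0308, -0.0243, 0],
    [0.0327, -0.0258, 0],
    [0.0346, -0.0273, 0],
    [0.0365, -0.0288, 0]
  ],
  "yaw": [0, 0, 0, 0, 0, 0, 0, 0]
}}

```text
time: 2.15
tool_pos: [0.541, 0.0588, 0.4218]
tcp_rot: [1.33, 2.846, 0.0]
wrist_force: [0.8, 1.1, 0.1]
width: 0.0
grip_force: 0.0
```

>>> {"method": "drive_tool", "body": {
  "claw": [0, 0, 0, 0, 0, 0, 0, 0],
  "slide": [
    [0.0019, -0.0015, 0],
    [0.0038, -0.003, 0],
    [0.0057, -0.0045, 0],
    [0.0076, -0.006, 0],
    [0.0095, -0.0075, 0],
    [0.0114, -0.009, 0],
    [0.0133, -0.0105, 0],
    [0.0152, -0.012, 0]
  ],
  "yaw": [0, 0, 0, 0, 0, 0, 0, 0]
}}

```text
time: 2.82
tool_pos: [0.5489, 0.0521, 0.4217]
tcp_rot: [1.332, 2.845, -0.0]
wrist_force: [-0.6, -0.2, -0.2]
width: -0.001
grip_force: 0.0
```

```bash
cat > m.py <<'E'
from h import *
import json,os
L=json.load(open("log.json")) if os.path.exists("log.json") else []
t=bot.read_state()["time"];a=float(door()[0]);L.append([t,a]);json.dump(L,open("log.json","w"))
s=bot.read_state();d,n=dirn(a);q=s["tool_pos"][:2]-H
print("t %.2f a %.4f gap %.4f tool r %.3f dist to sheet %.4f"%(t,a,np.hypot(*(.336*(d-dirn(0)[0])-(.058*n-.068*dirn(0)[1]))),q@d,q@n-.05),np.round(s["wrist_force"],1))
print([(round(x[0],2),round(x[1],4)) for x in L[-5:]])
E
python3 m.py
```

```text
t 2.82 a 0.9573 gap 0.3236 tool r 0.278 dist to sheet 0.0176 [-0.1  0.8 -0.6]
[(2.82, 0.9573)]
```

>>> {"method": "drive_tool", "body": {
  "claw": [0, 0, 0, 0, 0, 0, 0, 0],
  "slide": [
    [0.0019, -0.0015, 0],
    [0.0038, -0.003, 0],
    [0.0057, -0.0045, 0],
    [0.0076, -0.006, 0],
    [0.0095, -0.0075, 0],
    [0.0114, -0.009, 0],
    [0.0133, -0.0105, 0],
    [0.0152, -0.012, 0]
  ],
  "yaw": [0, 0, 0, 0, 0, 0, 0, 0]
}}

```text
time: 3.53
tool_pos: [0.5564, 0.0461, 0.4217]
tcp_rot: [-1.332, -2.845, 0.0]
wrist_force: [-0.2, 0.0, -0.6]
width: 0.005
grip_force: 0.0
```

```bash
python3 m.py
```

```text
t 3.53 a 0.9155 gap 0.3110 tool r 0.275 dist to sheet 0.0195 [-0.  -0.1  0.6]
[(2.82, 0.9573), (3.53, 0.9155)]
```

>>> {"method": "drive_tool", "body": {
  "claw": [0, 0, 0, 0, 0, 0, 0, 0],
  "slide": [
    [0.0019, -0.0015, 0],
    [0.0038, -0.003, 0],
    [0.0057, -0.0045, 0],
    [0.0076, -0.006, 0],
    [0.0095, -0.0075, 0],
    [0.0114, -0.009, 0],
    [0.0133, -0.0105, 0],
    [0.0152, -0.012, 0]
  ],
  "yaw": [0, 0, 0, 0, 0, 0, 0, 0]
}}

```text
time: 4.25
tool_pos: [0.564, 0.0401, 0.4217]
tcp_rot: [-1.332, -2.845, 0.0]
wrist_force: [0.3, 0.1, -0.3]
width: -0.002
grip_force: 0.0
```

```bash
python3 m.py
```

```text
t 4.25 a 0.8746 gap 0.2985 tool r 0.273 dist to sheet 0.0211 [0.4 0.1 0.3]
[(2.82, 0.9573), (3.53, 0.9155), (4.25, 0.8746)]
```

Door is coasting at about 0.058 rad/s, which should nearly carry it to the target. I'll hold the hand and watch.

>>> {"method": "drive_tool", "body": {
  "claw": [0, 0, 0, 0, 0, 0, 0, 0],
  "slide": [
    [0, 0, 0],
    [0, 0, 0],
    [0, 0, 0],
    [0, 0, 0],
    [0, 0, 0],
    [0, 0, 0],
    [0, 0, 0],
    [0, 0, 0]
  ],
  "yaw": [0, 0, 0, 0, 0, 0, 0, 0]
}}

```text
time: 4.97
tool_pos: [0.5639, 0.0402, 0.4217]
tcp_rot: [1.332, 2.845, -0.0]
wrist_force: [0.5, 0.5, -0.8]
width: 0.001
grip_force: 0.0
```

>>> {"method": "drive_tool", "body": {
  "claw": [0, 0, 0, 0, 0, 0, 0, 0],
  "slide": [
    [0, 0, 0],
    [0, 0, 0],
    [0, 0, 0],
    [0, 0, 0],
    [0, 0, 0],
    [0, 0, 0],
    [0, 0, 0],
    [0, 0, 0]
  ],
  "yaw": [0, 0, 0, 0, 0, 0, 0, 0]
}}

```text
time: 5.63
tool_pos: [0.5639, 0.0402, 0.4217]
tcp_rot: [-1.332, -2.845, 0.0]
wrist_force: [-0.2, -0.5, -0.0]
width: -0.0
grip_force: 0.0
```

```bash
python3 m.py
```

```text
t 5.63 a 0.7851 gap 0.2706 tool r 0.266 dist to sheet 0.0455 [-0.1 -0.2  0.2]
[(2.82, 0.9573), (3.53, 0.9155), (4.25, 0.8746), (5.63, 0.7851)]
```

>>> {"method": "drive_tool", "body": {
  "claw": [0, 0, 0, 0, 0, 0, 0, 0],
  "slide": [
    [0, 0, 0],
    [0, 0, 0],
    [0, 0, 0],
    [0, 0, 0],
    [0, 0, 0],
    [0, 0, 0],
    [0, 0, 0],
    [0, 0, 0]
  ],
  "yaw": [0, 0, 0, 0, 0, 0, 0, 0]
}}

```text
time: 6.35
tool_pos: [0.5639, 0.0402, 0.4217]
tcp_rot: [-1.332, -2.845, 0.0]
wrist_force: [0.5, 0.8, 0.3]
width: -0.0
grip_force: 0.0
```

>>> {"method": "drive_tool", "body": {
  "claw": [0, 0, 0, 0, 0, 0, 0, 0],
  "slide": [
    [0, 0, 0],
    [0, 0, 0],
    [0, 0, 0],
    [0, 0, 0],
    [0, 0, 0],
    [0, 0, 0],
    [0, 0, 0],
    [0, 0, 0]
  ],
  "yaw": [0, 0, 0, 0, 0, 0, 0, 0]
}}

```text
time: 7.02
tool_pos: [0.5639, 0.0402, 0.4217]
tcp_rot: [1.332, 2.845, -0.0]
wrist_force: [0.7, 0.1, -0.2]
width: 0.001
grip_force: 0.0
```

```bash
python3 m.py
```

```text
t 7.02 a 0.7126 gap 0.2477 tool r 0.258 dist to sheet 0.0645 [ 0.7 -0.3 -0.5]
[(2.82, 0.9573), (3.53, 0.9155), (4.25, 0.8746), (5.63, 0.7851), (7.02, 0.7126)]
```

>>> {"method": "drive_tool", "body": {
  "claw": [0, 0, 0, 0, 0, 0, 0, 0],
  "slide": [
    [0, 0, 0.08],
    [0, 0, 0.16],
    [0, 0, 0.18],
    [0.045, -0.065, 0.18],
    [0.09, -0.13, 0.18],
    [0.135, -0.195, 0.18],
    [0.18, -0.26, 0.18],
    [0.22, -0.32, 0.18]
  ],
  "yaw": [0, 0, 0, -0.03, -0.06, -0.09, -0.12, -0.155]
}}

```text
time: 7.73
tool_pos: [0.6749, -0.1216, 0.5118]
tcp_rot: [1.984, 2.435, 0.0]
wrist_force: [0.4, 0.4, 0.3]
width: -0.001
grip_force: 0.0
```

>>> {"method": "drive_tool", "body": {
  "claw": [0, 0, 0, 0, 0, 0, 0, 0],
  "slide": [
    [0.045, -0.065, 0],
    [0.09, -0.13, 0],
    [0.13, -0.186, 0],
    [0.13, -0.186, 0],
    [0.13, -0.186, 0],
    [0.13, -0.186, 0],
    [0.13, -0.186, 0],
    [0.13, -0.186, 0]
  ],
  "yaw": [0, 0, 0, 0, 0, 0, 0, 0]
}}

```text
time: 8.4
tool_pos: [0.7385, -0.2114, 0.5127]
tcp_rot: [1.976, 2.441, 0.001]
wrist_force: [-0.1, 0.4, 0.4]
width: 0.005
grip_force: 0.0
```

```bash
python3 m.py
```

```text
t 8.40 a 0.6386 gap 0.2240 tool r 0.262 dist to sheet -0.2226 [-0.6  0.2  0.5]
[(3.53, 0.9155), (4.25, 0.8746), (5.63, 0.7851), (7.02, 0.7126), (8.4, 0.6386)]
```

>>> {"method": "drive_tool", "body": {
  "claw": [0, 0, 0, 0, 0, 0, 0, 0],
  "slide": [
    [0, 0, -0.07],
    [0, 0, -0.14],
    [0, 0, -0.18],
    [0, 0, -0.18],
    [0, 0, -0.18],
    [0, 0, -0.18],
    [0, 0, -0.18],
    [0, 0, -0.18]
  ],
  "yaw": [0, 0, 0, 0, 0, 0, 0, 0]
}}

```text
time: 9.12
tool_pos: [0.7394, -0.2128, 0.4253]
tcp_rot: [1.975, 2.437, 0.003]
wrist_force: [-0.3, -0.3, 0.2]
width: 0.002
grip_force: 0.0
```

>>> {"method": "drive_tool", "body": {
  "claw": [0, 0, 0, 0, 0, 0, 0, 0],
  "slide": [
    [0, 0, 0],
    [0, 0, 0],
    [0, 0, 0],
    [0, 0, 0],
    [0, 0, 0],
    [0, 0, 0],
    [0, 0, 0],
    [0, 0, 0]
  ],
  "yaw": [0, 0, 0, 0, 0, 0, 0, 0]
}}

```text
time: 9.78
tool_pos: [0.7389, -0.2128, 0.4215]
tcp_rot: [-1.979, -2.44, 0.0]
wrist_force: [0.1, 0.1, -0.0]
width: -0.002
grip_force: 0.0
```

```bash
python3 m.py; python3 -c "
from h import *
c=bot.read_camera('top');print(door(c,True));cv2.imwrite('pics/t1.png',c['color'][...,::-1])
c=bot.read_camera('side');cv2.imwrite('pics/s1.png',c['color'][...,::-1]);print(bot.read_state()['time'])"
```

```text
t 9.78 a 0.5715 gap 0.2022 tool r 0.272 dist to sheet -0.2062 [0.4 0.3 0.6]
[(4.25, 0.8746), (5.63, 0.7851), (7.02, 0.7126), (8.4, 0.6386), (9.78, 0.5715)]
n 2908 centre (-0.1153, 0.1932) wh [0.1111 0.2304] r 0.22502515529717637
(np.float32(0.57664347), np.float32(0.570572))
9.9333
```

View pics/t1.png

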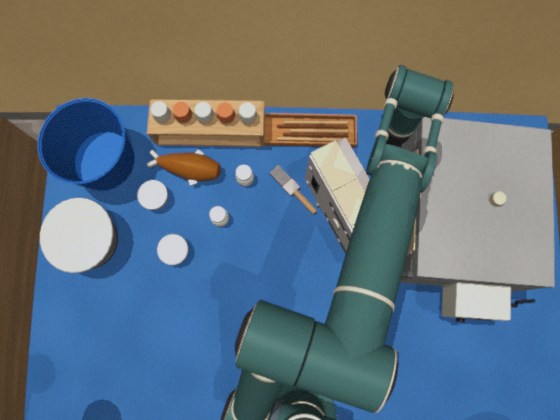

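View pics/s1.png

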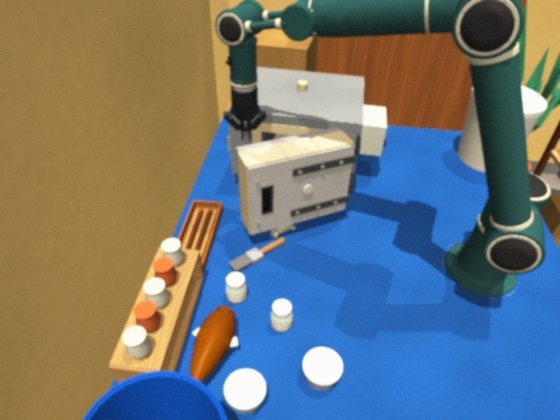

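Top view: the door is at about (310–360, 140–250), partly under the forearm. Side view: the gripper at (245,115) is behind the door's free end, clear of both the door and the kiln. I'll measure from the side camera from here.

```bash
sed -i 's/a=float(door()\[0\])/A=door(bot.read_camera("side"),True);a=float(A[0]);print("a2",A[1],"top",door()[0])/' m.py; python3 m.py
```

```text
n 2517 centre (-0.091, 0.1524) wh [0.1169 0.3241] r 0.17747440513502416
a2 0.58736414 top 0.562618
t 9.93 a 0.5676 gap 0.2009 tool r 0.273 dist to sheet -0.2051 [ 0.7 -0.1 -0.6]
[(5.63, 0.7851), (7.02, 0.7126), (8.4, 0.6386), (9.78, 0.5715), (9.93, 0.5676)]
```

>>> {"method": "drive_tool", "body": {
  "claw": [0, 0, 0, 0, 0, 0, 0, 0],
  "slide": [
    [0, 0, 0],
    [0, 0, 0],
    [0, 0, 0],
    [0, 0, 0],
    [0, 0, 0],
    [0, 0, 0],
    [0, 0, 0],
    [0, 0, 0]
  ],
  "yaw": [0, 0, 0, 0, 0, 0, 0, 0]
}}

```text
time: 10.7
tool_pos: [0.7389, -0.2128, 0.4217]
tcp_rot: [1.979, 2.44, 0.0]
wrist_force: [-0.4, -0.3, -0.1]
width: -0.0
grip_force: 0.0
```

>>> {"method": "drive_tool", "body": {
  "claw": [0, 0, 0, 0, 0, 0, 0, 0],
  "slide": [
    [0, 0, 0],
    [0, 0, 0],
    [0, 0, 0],
    [0, 0, 0],
    [0, 0, 0],
    [0, 0, 0],
    [0, 0, 0],
    [0, 0, 0]
  ],
  "yaw": [0, 0, 0, 0, 0, 0, 0, 0]
}}

```text
time: 11.37
tool_pos: [0.7389, -0.2128, 0.4217]
tcp_rot: [1.979, 2.44, 0.0]
wrist_force: [0.7, 0.1, -1.1]
width: -0.002
grip_force: 0.0
```

```bash
python3 m.py
```

```text
n 2477 centre (-0.0817, 0.1576) wh [0.1144 0.3236] r 0.17753169662848853
a2 0.5263882 top 0.50470185
t 11.37 a 0.5053 gap 0.1804 tool r 0.282 dist to sheet -0.1878 [-0.2  0.7  0.1]
[(7.02, 0.7126), (8.4, 0.6386), (9.78, 0.5715), (9.93, 0.5676), (11.37, 0.5053)]
```

>>> {"method": "drive_tool", "body": {
  "claw": [0, 0, 0, 0, 0, 0, 0, 0],
  "slide": [
    [0, 0, 0],
    [0, 0, 0],
    [0, 0, 0],
    [0, 0, 0],
    [0, 0, 0],
    [0, 0, 0],
    [0, 0, 0],
    [0, 0, 0]
  ],
  "yaw": [0, 0, 0, 0, 0, 0, 0, 0]
}}

```text
time: 12.13
tool_pos: [0.7389, -0.2128, 0.4217]
tcp_rot: [-1.979, -2.44, 0.0]
wrist_force: [-0.7, 0.2, 0.2]
width: 0.001
grip_force: 0.0
```

>>> {"method": "drive_tool", "body": {
  "claw": [0, 0, 0, 0, 0, 0, 0, 0],
  "slide": [
    [0, 0, 0],
    [0, 0, 0],
    [0, 0, 0],
    [0, 0, 0],
    [0, 0, 0],
    [0, 0, 0],
    [0, 0, 0],
    [0, 0, 0]
  ],
  "yaw": [0, 0, 0, 0, 0, 0, 0, 0]
}}

```text
time: 12.8
tool_pos: [0.7389, -0.2128, 0.4217]
tcp_rot: [-1.979, -2.44, 0.0]
wrist_force: [-0.1, 0.6, -0.2]
width: 0.0
grip_force: 0.0
```

```bash
python3 m.py
```

```text
n 2420 centre (-0.0723, 0.1631) wh [0.1155 0.322 ] r 0.17842471835238216
a2 0.46872917 top 0.4330852
t 12.80 a 0.4454 gap 0.1606 tool r 0.290 dist to sheet -0.1706 [0.1 0.1 0.1]
[(8.4, 0.6386), (9.78, 0.5715), (9.93, 0.5676), (11.37, 0.5053), (12.8, 0.4454)]
```

>>> {"method": "drive_tool", "body": {
  "claw": [0, 0, 0, 0, 0, 0, 0, 0],
  "slide": [
    [0, 0, 0],
    [0, 0, 0],
    [0, 0, 0],
    [0, 0, 0],
    [0, 0, 0],
    [0, 0, 0],
    [0, 0, 0],
    [0, 0, 0]
  ],
  "yaw": [0, 0, 0, 0, 0, 0, 0, 0]
}}

```text
time: 13.57
tool_pos: [0.7389, -0.2128, 0.4216]
tcp_rot: [-1.979, -2.44, 0.0]
wrist_force: [-0.8, -0.3, -0.3]
width: 0.003
grip_force: 0.0
```

>>> {"method": "drive_tool", "body": {
  "claw": [0, 0, 0, 0, 0, 0, 0, 0],
  "slide": [
    [0, 0, 0],
    [0, 0, 0],
    [0, 0, 0],
    [0, 0, 0],
    [0, 0, 0],
    [0, 0, 0],
    [0, 0, 0],
    [0, 0, 0]
  ],
  "yaw": [0, 0, 0, 0, 0, 0, 0, 0]
}}

```text
time: 14.23
tool_pos: [0.7389, -0.2128, 0.4217]
tcp_rot: [1.979, 2.44, -0.0]
wrist_force: [0.6, 0.4, 0.3]
width: 0.001
grip_force: 0.0
```

```bash
python3 m.py
```

```text
n 2388 centre (-0.0639, 0.1663) wh [0.1151 0.3232] r 0.17810136850694053
a2 0.41609427 top 0.38745666
t 14.23 a 0.3879 gap 0.1414 tool r 0.296 dist to sheet -0.1538 [-1.  -0.7 -0.5]
[(9.78, 0.5715), (9.93, 0.5676), (11.37, 0.5053), (12.8, 0.4454), (14.23, 0.3879)]
```

>>> {"method": "drive_tool", "body": {
  "claw": [0, 0, 0, 0, 0, 0, 0, 0],
  "slide": [
    [0, 0, 0],
    [0, 0, 0],
    [0, 0, 0],
    [0, 0, 0],
    [0, 0, 0],
    [0, 0, 0],
    [0, 0, 0],
    [0, 0, 0]
  ],
  "yaw": [0, 0, 0, 0, 0, 0, 0, 0]
}}

```text
time: 15.0
tool_pos: [0.7389, -0.2128, 0.4217]
tcp_rot: [1.979, 2.44, -0.0]
wrist_force: [0.0, -0.3, -0.5]
width: 0.005
grip_force: 0.0
```

>>> {"method": "drive_tool", "body": {
  "claw": [0, 0, 0, 0, 0, 0, 0, 0],
  "slide": [
    [0, 0, 0],
    [0, 0, 0],
    [0, 0, 0],
    [0, 0, 0],
    [0, 0, 0],
    [0, 0, 0],
    [0, 0, 0],
    [0, 0, 0]
  ],
  "yaw": [0, 0, 0, 0, 0, 0, 0, 0]
}}

```text
time: 15.67
tool_pos: [0.7389, -0.2128, 0.4217]
tcp_rot: [-1.979, -2.44, 0.0]
wrist_force: [-0.6, 0.2, -0.0]
width: 0.0
grip_force: 0.0
```

```bash
python3 m.py
```

```text
n 2352 centre (-0.0553, 0.169) wh [0.1163 0.3234] r 0.1778156686311983
a2 0.3691324 top 0.33003974
t 15.67 a 0.3373 gap 0.1244 tool r 0.301 dist to sheet -0.1387 [-0.3  0.7 -0.6]
[(9.93, 0.5676), (11.37, 0.5053), (12.8, 0.4454), (14.23, 0.3879), (15.67, 0.3373)]
```

>>> {"method": "drive_tool", "body": {
  "claw": [0, 0, 0, 0, 0, 0, 0, 0],
  "slide": [
    [-0.0009, 0.0039, 0],
    [-0.0017, 0.0078, 0],
    [-0.0026, 0.0117, 0],
    [-0.0034, 0.0156, 0],
    [-0.0033, 0.0148, 0],
    [-0.0031, 0.014, 0],
    [-0.0029, 0.0133, 0],
    [-0.0028, 0.0125, 0]
  ],
  "yaw": [0, 0, 0, 0, 0, 0, 0, 0]
}}

```text
time: 16.43
tool_pos: [0.7375, -0.2067, 0.4217]
tcp_rot: [1.979, 2.44, -0.0]
wrist_force: [0.1, -0.6, -1.1]
width: -0.0
grip_force: 0.0
```

>>> {"method": "drive_tool", "body": {
  "claw": [0, 0, 0, 0, 0, 0, 0, 0],
  "slide": [
    [0.0002, -0.0008, 0],
    [0.0003, -0.0016, 0],
    [0.0005, -0.0024, 0],
    [0.0007, -0.0032, 0],
    [0.0009, -0.004, 0],
    [0.001, -0.0048, 0],
    [0.0012, -0.0056, 0],
    [0.0014, -0.0064, 0]
  ],
  "yaw": [0, 0, 0, 0, 0, 0, 0, 0]
}}

```text
time: 17.1
tool_pos: [0.7382, -0.2098, 0.4217]
tcp_rot: [-1.979, -2.44, 0.0]
wrist_force: [1.2, 0.9, 0.3]
width: 0.003
grip_force: 0.0
```

>>> {"method": "drive_tool", "body": {
  "claw": [0, 0, 0, 0, 0, 0, 0, 0],
  "slide": [
    [0.0002, -0.0008, 0],
    [0.0003, -0.0016, 0],
    [0.0005, -0.0024, 0],
    [0.0007, -0.0032, 0],
    [0.0009, -0.004, 0],
    [0.001, -0.0048, 0],
    [0.0012, -0.0056, 0],
    [0.0014, -0.0064, 0]
  ],
  "yaw": [0, 0, 0, 0, 0, 0, 0, 0]
}}

```text
time: 17.77
tool_pos: [0.7389, -0.213, 0.4217]
tcp_rot: [1.979, 2.44, 0.0]
wrist_force: [-0.1, 1.1, 0.1]
width: 0.002
grip_force: 0.0
```

>>> {"method": "drive_tool", "body": {
  "claw": [0, 0, 0, 0, 0, 0, 0, 0],
  "slide": [
    [0.0002, -0.0008, 0],
    [0.0003, -0.0016, 0],
    [0.0005, -0.0024, 0],
    [0.0007, -0.0032, 0],
    [0.0009, -0.004, 0],
    [0.001, -0.0048, 0],
    [0.0012, -0.0056, 0],
    [0.0014, -0.0064, 0]
  ],
  "yaw": [0, 0, 0, 0, 0, 0, 0, 0]
}}

```text
time: 18.43
tool_pos: [0.7396, -0.2162, 0.4217]
tcp_rot: [1.979, 2.44, 0.0]
wrist_force: [0.4, -0.1, 0.5]
width: 0.002
grip_force: 0.0
```

```bash
python3 m.py
```

```text
n 2307 centre (-0.0449, 0.172) wh [0.1211 0.3215] r 0.17772058996439255
a2 0.318105 top -0.085225
t 18.43 a 0.2798 gap 0.1051 tool r 0.306 dist to sheet -0.1247 [-0.9 -0.4 -0. ]
[(11.37, 0.5053), (12.8, 0.4454), (14.23, 0.3879), (15.67, 0.3373), (18.43, 0.2798)]
```

>>> {"method": "drive_tool", "body": {
  "claw": [0, 0, 0, 0, 0, 0, 0, 0],
  "slide": [
    [0.0002, -0.0008, 0],
    [0.0003, -0.0016, 0],
    [0.0005, -0.0024, 0],
    [0.0007, -0.0032, 0],
    [0.0009, -0.004, 0],
    [0.001, -0.0048, 0],
    [0.0012, -0.0056, 0],
    [0.0014, -0.0064, 0]
  ],
  "yaw": [0, 0, 0, 0, 0, 0, 0, 0]
}}

```text
time: 19.2
tool_pos: [0.7403, -0.2194, 0.4217]
tcp_rot: [-1.979, -2.44, 0.0]
wrist_force: [-0.4, 0.8, -0.4]
width: -0.0
grip_force: 0.0
```

```bash
python3 m.py
```

```text
n 2303 centre (-0.0443, 0.1718) wh [0.1245 0.3206] r 0.17745889798006786
a2 0.31723142 top 0.28593707
t 19.20 a 0.2643 gap 0.0999 tool r 0.307 dist to sheet -0.1233 [-0.4 -0.4  1. ]
[(12.8, 0.4454), (14.23, 0.3879), (15.67, 0.3373), (18.43, 0.2798), (19.2, 0.2643)]
```

>>> {"method": "drive_tool", "body": {
  "claw": [0, 0, 0, 0, 0, 0, 0, 0],
  "slide": [
    [0.0009, -0.004, 0],
    [0.0017, -0.008, 0],
    [0.0026, -0.012, 0],
    [0.0034, -0.016, 0],
    [0.0043, -0.02, 0],
    [0.0043, -0.02, 0],
    [0.0043, -0.02, 0],
    [0.0043, -0.02, 0]
  ],
  "yaw": [0, 0, 0, 0, 0, 0, 0, 0]
}}

```text
time: 19.97
tool_pos: [0.7425, -0.2294, 0.4216]
tcp_rot: [-1.979, -2.44, -0.0]
wrist_force: [0.3, -0.1, 0.1]
width: -0.001
grip_force: 0.0
```

```bash
python3 m.py
```

```text
n 2288 centre (-0.047, 0.1724) wh [0.1171 0.3213] r 0.1786978235792848
a2 0.3169025 top 0.27330542
t 19.97 a 0.2985 gap 0.1114 tool r 0.304 dist to sheet -0.1438 [-0.2  0.7  0.1]
[(14.23, 0.3879), (15.67, 0.3373), (18.43, 0.2798), (19.2, 0.2643), (19.97, 0.2985)]
```

The centroid angle is steady (0.318, 0.317, 0.317), so the door has stopped with a gap of about 105 mm. I'll lift the hand clear and watch.

>>> {"method": "drive_tool", "body": {
  "claw": [0, 0, 0, 0, 0, 0, 0, 0],
  "slide": [
    [0, 0, 0.06],
    [0, 0, 0.12],
    [0, 0, 0.18],
    [0, 0, 0.24],
    [0, 0, 0.24],
    [0, 0, 0.24],
    [0, 0, 0.24],
    [0, 0, 0.24]
  ],
  "yaw": [0, 0, 0, 0, 0, 0, 0, 0]
}}

```text
time: 20.73
tool_pos: [0.7424, -0.2292, 0.5394]
tcp_rot: [-1.977, -2.438, 0.002]
wrist_force: [0.8, 0.3, -0.0]
width: 0.002
grip_force: 0.0
```

>>> {"method": "drive_tool", "body": {
  "claw": [0, 0, 0, 0, 0, 0, 0, 0],
  "slide": [
    [0, 0, 0],
    [0, 0, 0],
    [0, 0, 0],
    [0, 0, 0],
    [0, 0, 0],
    [0, 0, 0],
    [0, 0, 0],
    [0, 0, 0]
  ],
  "yaw": [0, 0, 0, 0, 0, 0, 0, 0]
}}

```text
time: 21.4
tool_pos: [0.7425, -0.2293, 0.5418]
tcp_rot: [1.979, 2.44, 0.0]
wrist_force: [0.5, 0.4, -0.5]
width: -0.006
grip_force: 0.0
```

>>> {"method": "drive_tool", "body": {
  "claw": [0, 0, 0, 0, 0, 0, 0, 0],
  "slide": [
    [0, 0, 0],
    [0, 0, 0],
    [0, 0, 0],
    [0, 0, 0],
    [0, 0, 0],
    [0, 0, 0],
    [0, 0, 0],
    [0, 0, 0]
  ],
  "yaw": [0, 0, 0, 0, 0, 0, 0, 0]
}}

```text
time: 22.07
tool_pos: [0.7425, -0.2293, 0.5416]
tcp_rot: [-1.979, -2.44, 0.0]
wrist_force: [0.4, -0.1, -0.3]
width: -0.001
grip_force: 0.0
```

```bash
python3 m.py
```

```text
n 2277 centre (-0.0454, 0.1727) wh [0.1162 0.3208] r 0.1785559897615786
a2 0.3131063 top 0.28824997
t 22.07 a 0.2895 gap 0.1084 tool r 0.305 dist to sheet -0.1412 [-0.2 -0.1  0.4]
[(15.67, 0.3373), (18.43, 0.2798), (19.2, 0.2643), (19.97, 0.2985), (22.07, 0.2895)]
```

>>> {"method": "drive_tool", "body": {
  "claw": [0, 0, 0, 0, 0, 0, 0, 0],
  "slide": [
    [0, 0, 0],
    [0, 0, 0],
    [0, 0, 0],
    [0, 0, 0],
    [0, 0, 0],
    [0, 0, 0],
    [0, 0, 0],
    [0, 0, 0]
  ],
  "yaw": [0, 0, 0, 0, 0, 0, 0, 0]
}}

```text
time: 22.83
tool_pos: [0.7425, -0.2293, 0.5417]
tcp_rot: [1.979, 2.44, -0.0]
wrist_force: [-0.8, 0.2, -0.2]
width: -0.003
grip_force: 0.0
```

>>> {"method": "drive_tool", "body": {
  "claw": [0, 0, 0, 0, 0, 0, 0, 0],
  "slide": [
    [0, 0, 0],
    [0, 0, 0],
    [0, 0, 0],
    [0, 0, 0],
    [0, 0, 0],
    [0, 0, 0],
    [0, 0, 0],
    [0, 0, 0]
  ],
  "yaw": [0, 0, 0, 0, 0, 0, 0, 0]
}}

```text
time: 23.5
tool_pos: [0.7425, -0.2293, 0.5417]
tcp_rot: [-1.979, -2.44, 0.0]
wrist_force: [-1.0, -0.2, 0.7]
width: -0.002
grip_force: 0.0
```

>>> {"method": "drive_tool", "body": {
  "claw": [0, 0, 0, 0, 0, 0, 0, 0],
  "slide": [
    [0, 0, 0],
    [0, 0, 0],
    [0, 0, 0],
    [0, 0, 0],
    [0, 0, 0],
    [0, 0, 0],
    [0, 0, 0],
    [0, 0, 0]
  ],
  "yaw": [0, 0, 0, 0, 0, 0, 0, 0]
}}

```text
time: 24.17
tool_pos: [0.7425, -0.2293, 0.5417]
tcp_rot: [-1.979, -2.44, 0.0]
wrist_force: [0.9, -0.3, 0.3]
width: 0.003
grip_force: 0.0
```

```bash
python3 m.py; python3 m.py; python3 -c "
from h import *
c=bot.read_camera('side');cv2.imwrite('pics/s2.png',c['color'][...,::-1])"
```

```text
n 2299 centre (-0.0446, 0.1724) wh [0.1157 0.3214] r 0.17804054165079333
a2 0.31479558 top 0.26685286
t 24.17 a 0.2851 gap 0.1069 tool r 0.305 dist to sheet -0.1398 [ 0.5 -0.1 -0.5]
[(18.43, 0.2798), (19.2, 0.2643), (19.97, 0.2985), (22.07, 0.2895), (24.17, 0.2851)]
n 2287 centre (-0.0447, 0.1726) wh [0.1193 0.3219] r 0.17825812977762212
a2 0.3136512 top 0.27897334
t 24.27 a 0.2941 gap 0.1099 tool r 0.305 dist to sheet -0.1426 [0.5 0.9 0.6]
[(19.2, 0.2643), (19.97, 0.2985), (22.07, 0.2895), (24.17, 0.2851), (24.27, 0.2941)]
```

View pics/s2.png

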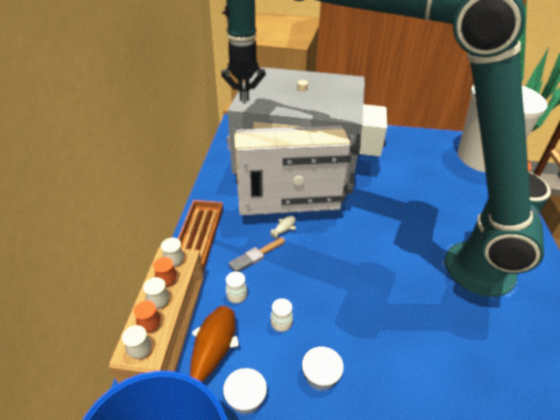

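The picture shows the door ajar and still at about (290,170), the hand clear above at (243,85), and the bystanders where they were. The door has stood hands-off for over 4 s at a gap of about 107 mm, so I'm handing in.

```bash
python3 -c "
from workcell import bot
print(bot.finish_job())"
```

```text
the job is handed in; nothing more can be done
None
```

I handed in the job with the kiln door standing still on its own, hands off for over 4 s, at a measured gap of about 107 mm; no verdict came back.

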